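Take the fluting jig back one notch

TASK

The table leg in the indexing jig has been clicked one notch too far. With a fingertip, throw the pawl's weighted lever over so that the pawl lifts out of the teeth and stays up on its stop, push the wheel backward one single notch by a spoke of its star handle, throw the lever back so that the pawl drops into the teeth again, and leave the wheel drawn back with a tooth bearing against the pawl. Push only, gently, without gripping anything; keep off the leg, leave the tools lying around where they are, and move clear at the end.

Things in the scene. Friction and masses are not known exactly. Their poses are not given: they have to be found in the camera images.
- jig: Indexing jig fixed on the bench (place and turn vary): plywood board 230 x 480 x 18 mm, grey headstock and tailstock, a table leg between. Origin on the bench right under the toothed wheel's centre; x points away from the robot, square to the spindle; y along the spindle: star handle y -68, toothed wheel 0, headstock 12 to 42, leg 42 to 273 mm; z up. Spindle at x 0, z 135 mm.
- hub (a point): Centre of the toothed wheel, on the spindle, 135 mm above the bench; axes as the jig's. Wheel: steel, 136 mm across the tips, 12 mm thick, 12 saw teeth 13 mm deep, one notch = 30 degrees. The pawl works in the teeth at its top (tips at z 203 mm). The pawl stops it turning backward, that is, its top going away from the robot (+x). Forward, the teeth click past the pawl.
- pawl_bolt (a point): Centre of the bolt (along y) on which the pawl turns: 62 mm beyond the hub in jig x, 72 mm above it (z 207 mm), at jig y 0; axes as the jig's. Behind it (y 16 to 38 mm) a grey post, 26 mm wide, reaches to z 217 mm; 23 mm beyond it a 6 mm stop pin for the lever at z 226 mm. Only the pawl with its lever, the pin and the star handle's upper ball stand higher than 217 mm.
- pawl (a joint): Pawl angle, rad. 0: nose at the bottom of a notch (up to 0.05 on a tooth's foot, 0.2 on a tip). Grows as the lever is thrown away from the robot and the nose lifts, to the stop at 1.15. A tumbler pawl: the ball's weight (0.26 kg in all) drops it into the teeth from below 0.6 and tips it onto the stop from above 0.8. The arm runs 62 mm from the bolt towards the robot, at jig y -6 to 6 mm.
- weight (a point): Centre of the steel ball, 32 mm across, at the end of the pawl's lever: a rod 10 mm thick, ball centre 70 mm from the bolt. Pawl down: the lever leans 30 degrees from upright towards the robot, ball 35 mm nearer the robot than the bolt and 61 mm above it (z 268 mm). On the stop: it leans 36 degrees away from the robot, ball 41 mm beyond the bolt and 57 mm above it.
- lever: The pawl's lever, rod and steel ball together, turning with the pawl; its origin is the pawl's bolt.
- wheel (a joint): Angle of the toothed wheel with star handle and leg, rad, growing backward (top away from the robot). At 0 a tooth bears against the seated pawl, at 0.524 the next one does, one notch back. Starts between -0.10 and -0.03. It turns stiffly (0.25 N m, about 2.6 N at a ball) and stays where it is left.
- top_ball (a point): Centre of the star handle's upper ball, 28 mm across, on a spoke 10 mm thick at 95 mm from the spindle axis, at jig y = -68 mm; it leans 15 degrees towards the robot when the wheel reads 0 and 15 degrees away from it at 0.524. The other two spokes point downward to the sides, 120 degrees on.
- star: The three-spoke star handle with black balls on the spindle's free end; its origin is the toothed wheel's centre (on the spindle, 68 mm in from the plane of the spokes).
- leg: The turned wooden leg on the spindle, its flutes being cut; not to be touched. Origin as of the star handle.
- chisel: Loose bench chisel, 240 mm, lying on the jig's board on the robot's side of the leg; leave alone. Origin under its middle.
- knife: Loose marking knife, 150 mm, on the jig's board on the far side of the leg; leave alone.
- plane: Loose block plane, 160 x 50 mm and 75 mm high, on the bench beyond the star handle's end; leave alone.
- offcut: Loose wooden offcut, 70 x 45 x 28 mm, on the bench on the far side of the jig; leave alone.
- strip: Loose wooden strip, 220 x 35 x 6 mm, on the bench on the far side of the jig; leave alone.
- mallet: Loose wooden mallet, 230 mm, lying on the bench to the right; leave alone.
- glue: Loose white glue bottle, 60 mm across, 170 mm high, standing to the right; leave alone.

How it is judged:
By the outcome, as a careful person would: the job done as asked, in the order asked, and still so for the second after the job is handed in, with the robot touching nothing.
It also fails if it takes over 61 s, if anything falls off the work surface, if the arm or the gripper's body presses on something with over 40 N, if the wrist force passes 120 N, or if a joint passes its speed limit or range.

ROBOT

A 6-joint arm with a two-finger parallel gripper is mounted at the origin on the work surface. World frame = base frame: x ahead of the robot, y to its left, z up, the work surface at z = 0. Lengths are in m, angles in rad, forces in N, time in s.
With the tool pointing down it reaches from about 0.375 to 0.9 m from the base axis. Payload 3.1 kg.
Tool frame: the origin (TCP) lies midway between the tips of the shut fingers; the grasp point (between the pads) lies 19 mm behind it (manip.grasp_offset is the distance from the TCP to the grasp point, in m); z points along the fingers, y is the line along which they close (so a half turn about z gives the same grasp; the last joint's range is limited). The gripper opens to 85 mm and grips with 20 to 120 N. Pads are 22 mm wide; open, the fingers measure 114 mm over their backs; the gripper's body (76 mm by 85 mm) begins 54 mm behind the grasp point. The pads swing forward as they close: fully open they stand 13 mm farther back than shut.
Start: joints at [1.171, 0.527, 1.433, -0, 1.181, -0.178], TCP at [0.137, 0.61, 0.231] pointing down, gripper open.
Joint ranges: [-3.08, 3.08], [-0.75, 2.2], [0.22, 2.44], [-1.43, 4.57], [0, 2.65], [-2.85, 2.85]. Speed limits (rad/s): [2.79, 2.79, 3.14, 3.14, 3.14, 3.14].

INTERFACE

Orientations are given as a unit quaternion [x, y, z, w].
In Python, from station import sensors, cams, order, manip gives the robot as it stands.
- The arm moves only by the tool move_arm, never from a script. Its argument "targets" is a list of rows, each an object of numbers: "dx", "dy", "dz": the shift along the world's x, y, z normalised to -1 to 1, where 1 is 25 mm; "rx", "ry", "rz": the turn, a rotation vector about the world's x, y, z normalised to -1 to 1, where 1 is 30 degrees. A call has exactly 10 rows; each row shifts and turns the commanded pose from where the row before left it; what a row does not reach is not made up. A row lasts 1/8 s, in which the tool goes at most 62.5 mm and 10.7 degrees, less where a joint would pass 70% of its speed; a pose out of reach is approached as far as the arm can. A call with a number of a shift or a turn outside -1 to 1 is refused whole. A call with a gripper value outside its range is refused whole. "claw" is the opening in per cent of the stroke, from 0 (shut) to 100 (fully open), set as the call begins (left out, the last holds). The fingers move at their own pace and stop on an object; "newtons" is the grip in N (left out, the last holds). Time passes only in rows, so rows that do not move let the fingers close, or fill a call up. It gives the time, the measured TCP pose, the force, the opening and the grip force at its end, in the units of the state.
- sensors.sense(): the state, without advancing time (a new reading comes with each control period).
- cams.snapshot(name): name is "scene" or "side" or "wrist"; returns the picture (400x640x3 uint8, red, green, blue); there is no depth.
- cams.camera_model(name): a dict with "fx", "fy", "cx", "cy" (pixels), "distortion" ([k1, k2, p1, p2, k3] as OpenCV has them; the pictures are not rectified), "extrinsics" (4x4, takes a point from world to camera coordinates). Camera axes: x right, y down, z forward; pixel columns grow to the right and rows downward; lengths in m; the calibration is good to about 2 mm. A picture is of the moment at which its call begins: read the wrist's pose just before it. camera_model takes no time and is no camera call; for the wrist camera it gives the pose at the moment of the call.
- order.sign_off(): hands the job in; it is judged then, once.
The state is a dict: "t": time; "q": joint angles; "qd": joint speeds; "tau": joint torques, N m; "tcp_pos": TCP position; "tool_rot": TCP orientation; "force": force on the tool from outside, world axes, zero at the start; "ft_torque": the same for the moment, N m; "finger_gap": opening from 0.0 (shut) to 1.0 (fully open); "gripper_force": force on a finger pad.
Only numpy, scipy, OpenCV 4.12 (cv2) and the standard library are available. Lean on these libraries where they do the work, as an engineer would, in place of code of your own. Each camera call takes 0.05 s, during which the arm holds its last target. There are 200 camera calls.

## Working session

There is one attempt and no reset: what is moved stays moved. The work goes in short steps, Python scripts to look and compute and a tool call to move; the robot and the scene stay as the last step left them, time stands still between calls to the robot, and variables do not carry over. Pictures are saved under pics/ and viewed, at most 10 in all, crops included, and the job is handed in when it is done.

Besides the shell and the picture viewer there is one more tool, called after "Emit:" as a command line: name --argument value ..., lists and objects as JSON in quotes. move_arm: Moves the arm, as the interface text tells. Scaled input: -1 to 1 covers 25 mm each way for a shift and 30 degrees each way for a turn. Its arguments: {"type":"object","properties":{"targets":{"type":"array"},"claw":{"type":"number"},"newtons":{"type":"number"}},"required":["targets"]}

```bash
mkdir -p pics; python3 - <<'E'
from station import sensors,cams
import cv2,numpy as np
s=sensors.sense(); print(s['t'],s['tcp_pos'],s['tool_rot'])
for n in ("scene","side"):
    im=cams.snapshot(n); cv2.imwrite(f"pics/{n}0.png",im[:,:,::-1])
    m=cams.camera_model(n); print(n,m['fx'],m['cx'],m['cy'],m['distortion']); print(np.round(np.linalg.inv(m['extrinsics']),3))
E
```

```text
0.0 [0.13657019 0.60916031 0.23032829] [ 1.10160442e-01  9.93913218e-01 -1.04539567e-03 -3.14634350e-04]
scene 437.2453804165965 321.92408089236056 198.94771426563403 [-0.06675873  0.          0.          0.          0.        ]
[[-0.791  0.433 -0.433  1.16 ]
 [ 0.612  0.546 -0.572  0.762]
 [-0.012 -0.717 -0.696  1.149]
 [ 0.     0.     0.     1.   ]]
side 364.9126987047965 318.83958981722304 202.45389634548056 [0.00811362 0.         0.         0.         0.        ]
[[ 0.726 -0.379  0.574 -0.042]
 [-0.687 -0.428  0.587 -0.659]
 [ 0.023 -0.82  -0.571  0.817]
 [ 0.     0.     0.     1.   ]]
```

View pics/scene0.png

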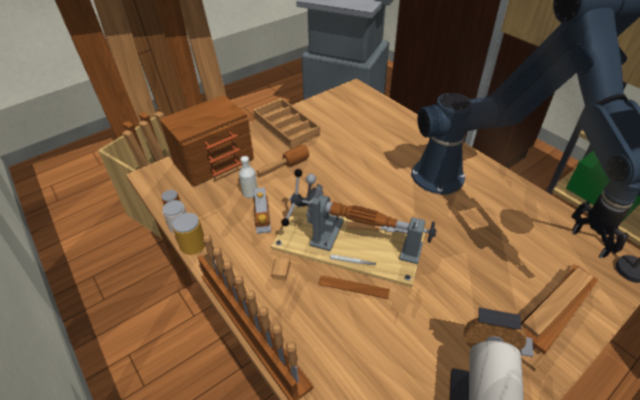

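View pics/side0.png

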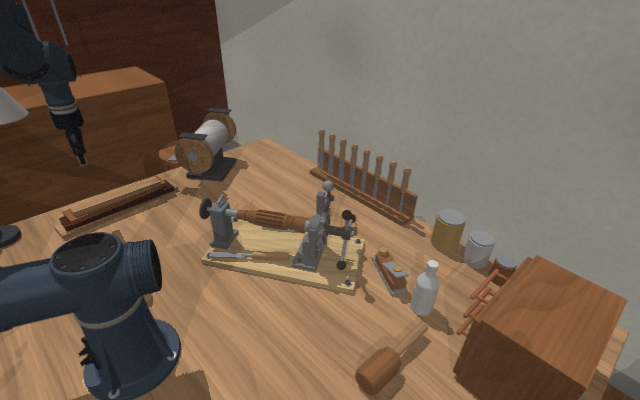

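Scene view: weight ball about (311,179), star balls about (298,173) and (285,222). Side view: weight (328,186), upper star ball (347,215). I'll zoom in next.

```bash
python3 - <<'E'
import cv2,numpy as np
a=cv2.imread("pics/scene0.png")[160:290,265:445]; b=cv2.imread("pics/side0.png")[170:300,195:375]
r=lambda x:cv2.resize(x,None,fx=4.4,fy=4.4,interpolation=cv2.INTER_CUBIC)
for n,x in (("a",a),("b",b)): cv2.imwrite(f"pics/{n}.png",r(x)[:598])
E
```

```text
(no output)
```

View pics/a.png

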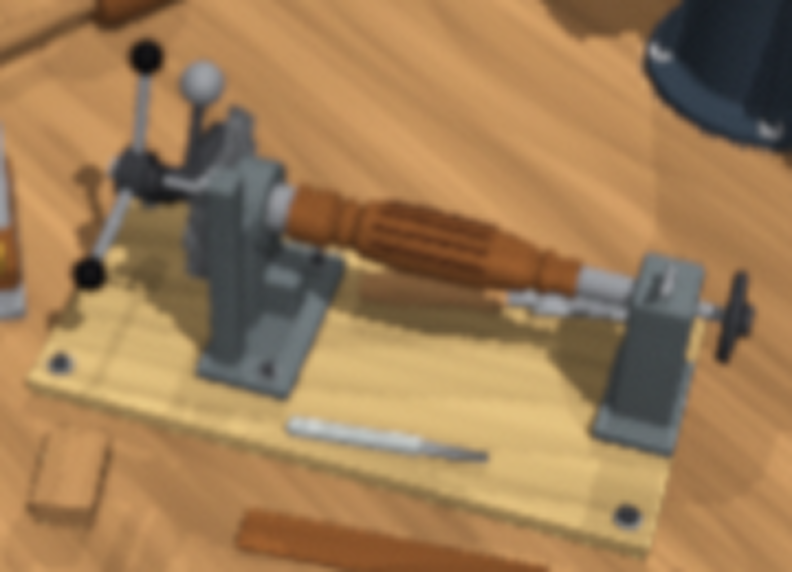

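View pics/b.png

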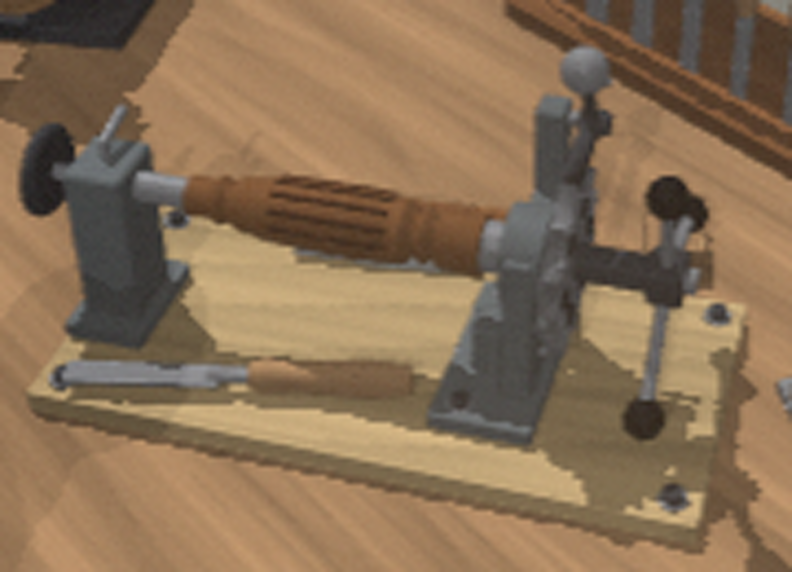

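Crop a (scene): top ball (146,57), far ball (89,273), weight (202,83), board far edge (28,385)-(645,552). Crop b (side): weight (585,70), top ball (668,198), near ball (643,420), board corners (30,400), (748,308), (700,540). The lever leans towards the robot and the pawl is down.

```bash
cat >h.py <<'E'
import numpy as np,cv2
from station import cams
def ray(n,uv,m=None):
    m=m or cams.camera_model(n);K=np.array([[m['fx'],0,m['cx']],[0,m['fy'],m['cy']],[0,0,1]])
    p=cv2.undistortPoints(np.array([[uv]],float),K,np.array(m['distortion']))[0,0]
    T=np.linalg.inv(m['extrinsics']);d=T[:3,:3]@[p[0],p[1],1];return T[:3,3],d/np.linalg.norm(d)
def plane(n,uv,z): o,d=ray(n,uv);return o+d*(z-o[2])/d[2]
def tri(rs):
    A=sum(np.eye(3)-np.outer(d,d) for o,d in rs);b=sum((np.eye(3)-np.outer(d,d))@o for o,d in rs);return np.linalg.solve(A,b)
E
python3 - <<'E'
from h import *
S=lambda u,v:(u/4.4+265-.4,v/4.4+160-.4); D=lambda u,v:(u/4.4+195-.4,v/4.4+170-.4)
np.set_printoptions(precision=4,suppress=True)
for n,a,b in (("weight",(202,83),(585,70)),("top",(146,57),(668,198)),("tailwheel",(737,318),(47,170))):
    p=tri([ray("scene",S(*a)),ray("side",D(*b))]);print(n,p,[np.linalg.norm(np.cross(p-o,d)) for o,d in (ray("scene",S(*a)),ray("side",D(*b)))])
c=dict(A=plane("scene",S(28,380),.018),B=plane("scene",S(648,546),.018),C=plane("side",D(30,395),.018),E=plane("side",D(748,308),.018),F=plane("side",D(702,532),.018))
for k in c: print(k,c[k])
print("edge",c['B']-c['A'],c['C']-c['F'])
for e in (c['B']-c['A'],c['C']-c['F']): print(np.degrees(np.arctan2(-e[0],e[1])),np.linalg.norm(e))
print("weight z.268 scene,side",plane("scene",S(202,83),.268),plane("side",D(585,70),.268))
for z in(.225,.227):print("top",plane("scene",S(146,57),z),plane("side",D(668,198),z))
print("far ball/near ball tri z", plane("scene",S(89,273),.0875+.02),plane("side",D(643,420),.0875))
E
```

```text
weight [ 0.5853 -0.0527  0.2688] [np.float64(0.0009474403777930375), np.float64(0.0009474403777930559)]
top [ 0.5711 -0.143   0.2241] [np.float64(0.0011024226018301075), np.float64(0.0011024226018303137)]
tailwheel [0.3527 0.2558 0.1346] [np.float64(7.664529978912764e-05), np.float64(7.664529978913049e-05)]
A [ 0.7302 -0.0946  0.018 ]
B [0.4701 0.3043 0.018 ]
C [0.2764 0.178  0.018 ]
E [ 0.7257 -0.0994  0.018 ]
F [ 0.5339 -0.225   0.018 ]
edge [-0.2601  0.3989  0.    ] [-0.2575  0.4031  0.    ]
33.106216015471745 0.47625822577023125
32.575182895051405 0.4783393866288168
weight z.268 scene,side [ 0.5854 -0.0542  0.268 ] [ 0.5854 -0.0513  0.268 ]
top [ 0.5724 -0.143   0.225 ] [ 0.5691 -0.1432  0.225 ]
top [ 0.5737 -0.141   0.227 ] [ 0.5671 -0.145   0.227 ]
far ball/near ball tri z [ 0.6727 -0.085   0.1075] [ 0.5252 -0.1749  0.0875]
```

Emit:
move_arm --targets '[{"dx": 0.6, "dy": -1, "dz": 0.44, "rz": 0.152}, {"dx": 0.6, "dy": -1, "dz": 0.44, "rz": 0.152}, {"dx": 0.6, "dy": -1, "dz": 0.44, "rz": 0.152}, {"dx": 0.6, "dy": -1, "dz": 0.44, "rz": 0.152}, {"dx": 0.6, "dy": -1, "dz": 0.44, "rz": 0.152}, {"dx": 0.6, "dy": -1, "dz": 0.44, "rz": 0.152}, {"dx": 0.6, "dy": -1, "dz": 0.44, "rz": 0.152}, {"dx": 0.6, "dy": -1, "dz": 0.44, "rz": 0.152}, {"dx": 0.6, "dy": -1, "dz": 0.44, "rz": 0.152}, {"dx": 0.6, "dy": -1, "dz": 0.44, "rz": 0.152}]' --claw 0

```text
schema error: expected keys dx, dy, dz, rx, ry, rz
```

Emit:
move_arm --targets '[{"dx": 0.6, "dy": -1}, {"dx": 0.6, "dy": -1}, {"dx": 0.6, "dy": -1}, {"dx": 0.6, "dy": -1}, {"dx": 0.6, "dy": -1}, {"dx": 0.6, "dy": -1}, {"dx": 0.6, "dy": -1}, {"dx": 0.6, "dy": -1}, {"dx": 0.6, "dy": -1}, {"dx": 0.6, "dy": -1}]'

```text
schema error: expected keys dx, dy, dz, rx, ry, rz
```

Emit:
move_arm --targets '[{"dx": 0.5, "dy": -1}, {"dx": 0.5, "dy": -1}, {"dx": 0.5, "dy": -1}, {"dx": 0.5, "dy": -1}, {"dx": 0.5, "dy": -1}, {"dx": 0.5, "dy": -1}, {"dx": 0.5, "dy": -1}, {"dx": 0.5, "dy": -1}, {"dx": 0.5}, {}]'

```text
schema error: expected keys dx, dy, dz, rx, ry, rz
```

Emit:
move_arm --targets '[{"dx": 0.6, "dy": -1, "dz": 0.44, "rx": 0, "ry": 0, "rz": 0.152}, {"dx": 0.6, "dy": -1, "dz": 0.44, "rx": 0, "ry": 0, "rz": 0.152}, {"dx": 0.6, "dy": -1, "dz": 0.44, "rx": 0, "ry": 0, "rz": 0.152}, {"dx": 0.6, "dy": -1, "dz": 0.44, "rx": 0, "ry": 0, "rz": 0.152}, {"dx": 0.6, "dy": -1, "dz": 0.44, "rx": 0, "ry": 0, "rz": 0.152}, {"dx": 0.6, "dy": -1, "dz": 0.44, "rx": 0, "ry": 0, "rz": 0.152}, {"dx": 0.6, "dy": -1, "dz": 0.44, "rx": 0, "ry": 0, "rz": 0.152}, {"dx": 0.6, "dy": -1, "dz": 0.44, "rx": 0, "ry": 0, "rz": 0.152}, {"dx": 0.6, "dy": -1, "dz": 0.44, "rx": 0, "ry": 0, "rz": 0.152}, {"dx": 0.6, "dy": -1, "dz": 0.44, "rx": 0, "ry": 0, "rz": 0.152}]' --claw 0

```text
t: 1.35
tcp_pos: [0.287, 0.3588, 0.3413]
tool_rot: [-0.285, 0.959, -0.0, -0.0]
force: [0.5, 0.2, 0.6]
finger_gap: 0.002
gripper_force: 0.0
```

Emit:
move_arm --targets '[{"dx": 0.6, "dy": -1, "dz": 0, "rx": 0, "ry": 0, "rz": 0}, {"dx": 0.6, "dy": -1, "dz": 0, "rx": 0, "ry": 0, "rz": 0}, {"dx": 0.6, "dy": -1, "dz": 0, "rx": 0, "ry": 0, "rz": 0}, {"dx": 0.6, "dy": -1, "dz": 0, "rx": 0, "ry": 0, "rz": 0}, {"dx": 0.6, "dy": -1, "dz": 0, "rx": 0, "ry": 0, "rz": 0}, {"dx": 0.6, "dy": -1, "dz": 0, "rx": 0, "ry": 0, "rz": 0}, {"dx": 0.6, "dy": -1, "dz": 0, "rx": 0, "ry": 0, "rz": 0}, {"dx": 0.6, "dy": -1, "dz": 0, "rx": 0, "ry": 0, "rz": 0}, {"dx": 0.6, "dy": -1, "dz": 0, "rx": 0, "ry": 0, "rz": 0}, {"dx": 0.6, "dy": -1, "dz": 0, "rx": 0, "ry": 0, "rz": 0}]'

```text
t: 2.6
tcp_pos: [0.4369, 0.1089, 0.341]
tool_rot: [-0.284, 0.959, 0.0, -0.0]
force: [0.5, -0.8, -0.5]
finger_gap: -0.002
gripper_force: 0.0
```

Emit:
move_arm --targets '[{"dx": 0.5, "dy": -1, "dz": 0, "rx": 0, "ry": 0, "rz": 0}, {"dx": 0.5, "dy": -1, "dz": 0, "rx": 0, "ry": 0, "rz": 0}, {"dx": 0.5, "dy": -1, "dz": 0, "rx": 0, "ry": 0, "rz": 0}, {"dx": 0.5, "dy": -1, "dz": 0, "rx": 0, "ry": 0, "rz": 0}, {"dx": 0.5, "dy": -1, "dz": 0, "rx": 0, "ry": 0, "rz": 0}, {"dx": 0.5, "dy": -1, "dz": 0, "rx": 0, "ry": 0, "rz": 0}, {"dx": 0.5, "dy": -1, "dz": 0, "rx": 0, "ry": 0, "rz": 0}, {"dx": 0.5, "dy": -1, "dz": 0, "rx": 0, "ry": 0, "rz": 0}, {"dx": 0.4, "dy": 0, "dz": 0, "rx": 0, "ry": 0, "rz": 0}, {"dx": 0, "dy": 0, "dz": 0, "rx": 0, "ry": 0, "rz": 0}]'

```text
t: 3.85
tcp_pos: [0.5472, -0.0899, 0.3409]
tool_rot: [-0.284, 0.959, 0.0, -0.0]
force: [-0.3, -0.6, 0.3]
finger_gap: 0.0
gripper_force: 0.0
```

```bash
python3 - <<'E'
from h import *
m=cams.camera_model("wrist"); im=cams.snapshot("wrist"); cv2.imwrite("pics/w1.png",im[:,:,::-1])
T=np.array(m['extrinsics']);K=lambda p:cv2.projectPoints(np.array(p,float),cv2.Rodrigues(T[:3,:3])[0],T[:3,3],np.array([[m['fx'],0,m['cx']],[0,m['fy'],m['cy']],[0,0,1]]),np.array(m['distortion']))[0].ravel().round(1)
h=np.array([.5626,-.0673,0]);ex=np.array([.8387,.5446,0]);ey=np.array([-.5446,.8387,0]);z=np.array([0,0,1])
print("weight",K([h+.027*ex+.268*z]),"top",K([h-.034*ex-.068*ey+.2237*z]), "tcp",np.linalg.inv(T)[:3,3])
E
```

```text
weight [340.5 277.6] top [261.3 188.7] tcp [ 0.47761441 -0.13497116  0.48244435]
```

View pics/w1.png

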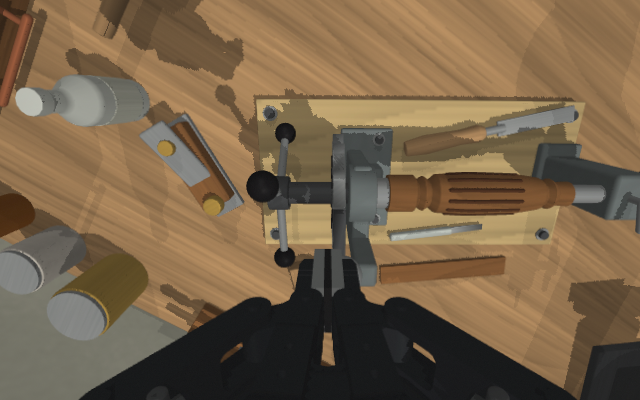

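The wrist view shows the top ball at (263,186), where I predicted (261,189). The estimate is good and the tool is lined up with the jig. The weight is hidden behind the fingers. I'll descend and push.

Emit:
move_arm --targets '[{"dx": 0, "dy": 0, "dz": -0.632, "rx": 0, "ry": 0, "rz": 0}, {"dx": 0, "dy": 0, "dz": -0.632, "rx": 0, "ry": 0, "rz": 0}, {"dx": 0, "dy": 0, "dz": -0.632, "rx": 0, "ry": 0, "rz": 0}, {"dx": 0, "dy": 0, "dz": -0.632, "rx": 0, "ry": 0, "rz": 0}, {"dx": 0, "dy": 0, "dz": -0.632, "rx": 0, "ry": 0, "rz": 0}, {"dx": 0.201, "dy": 0.131, "dz": 0, "rx": 0, "ry": 0, "rz": 0}, {"dx": 0.201, "dy": 0.131, "dz": 0, "rx": 0, "ry": 0, "rz": 0}, {"dx": 0.201, "dy": 0.131, "dz": 0, "rx": 0, "ry": 0, "rz": 0}, {"dx": 0.201, "dy": 0.131, "dz": 0, "rx": 0, "ry": 0, "rz": 0}, {"dx": 0.201, "dy": 0.131, "dz": 0, "rx": 0, "ry": 0, "rz": 0}]'

```text
t: 5.15
tcp_pos: [0.572, -0.0741, 0.2628]
tool_rot: [-0.284, 0.959, -0.001, -0.001]
force: [-2.3, -1.9, 2.6]
finger_gap: -0.001
gripper_force: 1.3
```

Emit:
move_arm --targets '[{"dx": 0.134, "dy": 0.087, "dz": 0, "rx": 0, "ry": 0, "rz": 0}, {"dx": 0.134, "dy": 0.087, "dz": 0, "rx": 0, "ry": 0, "rz": 0}, {"dx": 0.134, "dy": 0.087, "dz": 0, "rx": 0, "ry": 0, "rz": 0}, {"dx": 0.134, "dy": 0.087, "dz": 0, "rx": 0, "ry": 0, "rz": 0}, {"dx": 0.134, "dy": 0.087, "dz": 0, "rx": 0, "ry": 0, "rz": 0}, {"dx": 0.134, "dy": 0.087, "dz": 0, "rx": 0, "ry": 0, "rz": 0}, {"dx": 0.134, "dy": 0.087, "dz": 0, "rx": 0, "ry": 0, "rz": 0}, {"dx": 0.134, "dy": 0.087, "dz": 0, "rx": 0, "ry": 0, "rz": 0}, {"dx": 0.134, "dy": 0.087, "dz": 0, "rx": 0, "ry": 0, "rz": 0}, {"dx": 0, "dy": 0, "dz": 0, "rx": 0, "ry": 0, "rz": 0}]'

```text
t: 6.4
tcp_pos: [0.6024, -0.054, 0.2622]
tool_rot: [-0.284, 0.959, 0.0, 0.0]
force: [-0.1, -0.3, -0.6]
finger_gap: 0.001
gripper_force: 0.0
```

Emit:
move_arm --targets '[{"dx": 0.121, "dy": 0.078, "dz": 0, "rx": 0, "ry": 0, "rz": 0}, {"dx": 0.121, "dy": 0.078, "dz": 0, "rx": 0, "ry": 0, "rz": 0}, {"dx": 0.121, "dy": 0.078, "dz": 0, "rx": 0, "ry": 0, "rz": 0}, {"dx": 0.121, "dy": 0.078, "dz": 0, "rx": 0, "ry": 0, "rz": 0}, {"dx": 0.121, "dy": 0.078, "dz": 0, "rx": 0, "ry": 0, "rz": 0}, {"dx": 0, "dy": 0, "dz": 0.6, "rx": 0, "ry": 0, "rz": 0}, {"dx": 0, "dy": 0, "dz": 0.8, "rx": 0, "ry": 0, "rz": 0}, {"dx": 0, "dy": 0, "dz": 0.8, "rx": 0, "ry": 0, "rz": 0}, {"dx": 0, "dy": 0, "dz": 0.8, "rx": 0, "ry": 0, "rz": 0}, {"dx": 0, "dy": 0, "dz": 0, "rx": 0, "ry": 0, "rz": 0}]'

```text
t: 7.65
tcp_pos: [0.6184, -0.0448, 0.3403]
tool_rot: [-0.284, 0.959, -0.001, 0.002]
force: [-0.4, 0.4, -0.0]
finger_gap: -0.001
gripper_force: 0.0
```

```bash
python3 - <<'E'
from h import *
a=cams.snapshot("scene")[150:250,265:365,::-1]; b=cams.snapshot("side")[150:290,275:375,::-1]
r=lambda x,f:cv2.resize(x,None,fx=f,fy=f,interpolation=cv2.INTER_CUBIC)
A=r(a,4);B=r(b,4)
B=B[:400] ; cv2.imwrite("pics/c2.png",np.hstack([A,B]))
E
```

```text
(no output)
```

View pics/c2.png

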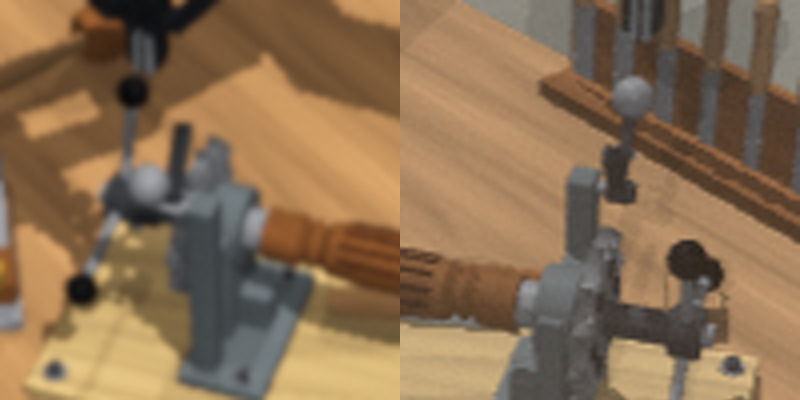

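The side and scene crops show the weight tipped away from the robot, at side (333,174) and scene (302,196). The pawl arm points up, so it is on its stop. Now the star handle.

Emit:
move_arm --targets '[{"dx": -0.586, "dy": -0.861, "dz": 0, "rx": 0, "ry": 0, "rz": 0}, {"dx": -0.586, "dy": -0.861, "dz": 0, "rx": 0, "ry": 0, "rz": 0}, {"dx": -0.586, "dy": -0.861, "dz": 0, "rx": 0, "ry": 0, "rz": 0}, {"dx": -0.586, "dy": -0.861, "dz": 0, "rx": 0, "ry": 0, "rz": 0}, {"dx": -0.586, "dy": -0.861, "dz": 0, "rx": 0, "ry": 0, "rz": 0}, {"dx": -0.586, "dy": -0.861, "dz": 0, "rx": 0, "ry": 0, "rz": 0}, {"dx": 0, "dy": 0, "dz": -1, "rx": 0, "ry": 0, "rz": 0}, {"dx": 0, "dy": 0, "dz": -1, "rx": 0, "ry": 0, "rz": 0}, {"dx": 0, "dy": 0, "dz": -1, "rx": 0, "ry": 0, "rz": 0}, {"dx": 0, "dy": 0, "dz": -1, "rx": 0, "ry": 0, "rz": 0}]'

```text
t: 9.0
tcp_pos: [0.5286, -0.1733, 0.2355]
tool_rot: [-0.283, 0.959, 0.001, -0.001]
force: [0.4, -0.4, -0.4]
finger_gap: 0.001
gripper_force: 0.0
```

Emit:
move_arm --targets '[{"dx": 0, "dy": 0, "dz": -1, "rx": 0, "ry": 0, "rz": 0}, {"dx": 0.336, "dy": 0.218, "dz": 0, "rx": 0, "ry": 0, "rz": 0}, {"dx": 0.336, "dy": 0.218, "dz": 0, "rx": 0, "ry": 0, "rz": 0}, {"dx": 0.168, "dy": 0.109, "dz": 0, "rx": 0, "ry": 0, "rz": 0}, {"dx": 0.168, "dy": 0.109, "dz": 0, "rx": 0, "ry": 0, "rz": 0}, {"dx": 0.168, "dy": 0.109, "dz": 0, "rx": 0, "ry": 0, "rz": 0}, {"dx": 0.168, "dy": 0.109, "dz": 0, "rx": 0, "ry": 0, "rz": 0}, {"dx": 0.168, "dy": 0.109, "dz": 0, "rx": 0, "ry": 0, "rz": 0}, {"dx": 0.168, "dy": 0.109, "dz": 0, "rx": 0, "ry": 0, "rz": 0}, {"dx": 0.168, "dy": 0.109, "dz": 0, "rx": 0, "ry": 0, "rz": 0}]'

```text
t: 10.25
tcp_pos: [0.5759, -0.1434, 0.2122]
tool_rot: [-0.284, 0.959, 0.0, 0.0]
force: [-3.0, -1.5, 2.1]
finger_gap: 0.0
gripper_force: 1.6
```

Emit:
move_arm --targets '[{"dx": 0.134, "dy": 0.087, "dz": 0, "rx": 0, "ry": 0, "rz": 0}, {"dx": 0.134, "dy": 0.087, "dz": 0, "rx": 0, "ry": 0, "rz": 0}, {"dx": 0.134, "dy": 0.087, "dz": 0, "rx": 0, "ry": 0, "rz": 0}, {"dx": 0.134, "dy": 0.087, "dz": 0, "rx": 0, "ry": 0, "rz": 0}, {"dx": 0.134, "dy": 0.087, "dz": 0, "rx": 0, "ry": 0, "rz": 0}, {"dx": 0, "dy": 0, "dz": 0, "rx": 0, "ry": 0, "rz": 0}, {"dx": 0, "dy": 0, "dz": 0, "rx": 0, "ry": 0, "rz": 0}, {"dx": 0, "dy": 0, "dz": 0, "rx": 0, "ry": 0, "rz": 0}, {"dx": 0, "dy": 0, "dz": 0, "rx": 0, "ry": 0, "rz": 0}, {"dx": 0, "dy": 0, "dz": 0, "rx": 0, "ry": 0, "rz": 0}]'

```text
t: 11.5
tcp_pos: [0.5924, -0.1328, 0.2123]
tool_rot: [-0.284, 0.959, 0.0, 0.0]
force: [0.1, 1.0, -0.1]
finger_gap: -0.003
gripper_force: 0.0
```

Emit:
move_arm --targets '[{"dx": -0.67, "dy": -0.436, "dz": 0, "rx": 0, "ry": 0, "rz": 0}, {"dx": -0.67, "dy": -0.436, "dz": 0, "rx": 0, "ry": 0, "rz": 0}, {"dx": 0, "dy": 0, "dz": 1, "rx": 0, "ry": 0, "rz": 0}, {"dx": 0, "dy": 0, "dz": 1, "rx": 0, "ry": 0, "rz": 0}, {"dx": 0, "dy": 0, "dz": 1, "rx": 0, "ry": 0, "rz": 0}, {"dx": 0, "dy": 0, "dz": 1, "rx": 0, "ry": 0, "rz": 0}, {"dx": 0, "dy": 0, "dz": 1, "rx": 0, "ry": 0, "rz": 0}, {"dx": 0, "dy": 0, "dz": 0, "rx": 0, "ry": 0, "rz": 0}, {"dx": 0, "dy": 0, "dz": 0, "rx": 0, "ry": 0, "rz": 0}, {"dx": 0, "dy": 0, "dz": 0, "rx": 0, "ry": 0, "rz": 0}]'

```text
t: 12.75
tcp_pos: [0.5578, -0.1545, 0.3358]
tool_rot: [-0.283, 0.959, 0.001, -0.001]
force: [0.1, -0.3, 0.5]
finger_gap: 0.001
gripper_force: 0.0
```

```bash
python3 - <<'E'
from h import *
a=cams.snapshot("scene")[150:250,265:365,::-1]; b=cams.snapshot("side")[150:250,275:375,::-1]
r=lambda x,f:cv2.resize(x,None,fx=f,fy=f,interpolation=cv2.INTER_CUBIC)
cv2.imwrite("pics/c3.png",np.hstack([r(a,4),r(b,4)]))
E
```

```text
(no output)
```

View pics/c3.png

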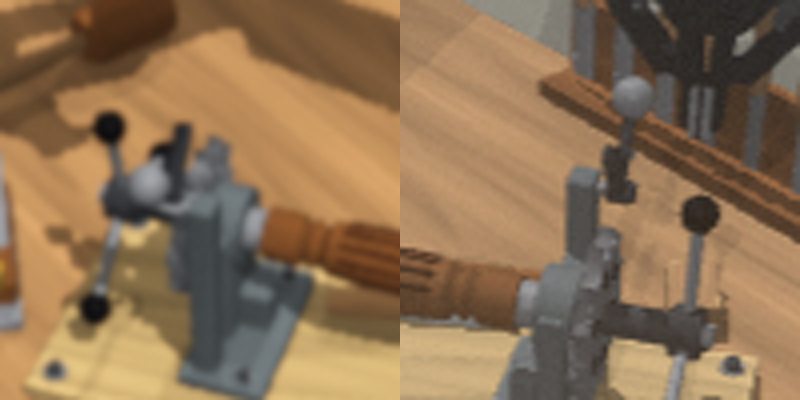

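Top ball now at crop (109,127) in scene and (700,214) in side. Lever still over.

```bash
python3 - <<'E'
from h import *
h=np.array([.5626,-.0673,.135]);R=np.array([[.8387,.5446,0],[-.5446,.8387,0],[0,0,1]])
for n,a,b in(("top",(109,127),(300,214)),("w",(150,184),(232,97))):
    p=R@(tri([ray("scene",(265+a[0]/4-.4,150+a[1]/4-.4)),ray("side",(275+b[0]/4-.4,150+b[1]/4-.4))])-h);print(n,p)
    if n=="top":print(np.arctan2(p[0],p[2])+np.radians(15))
E
```

```text
top [ 0.01616331 -0.06811987  0.09341543]
0.43312915937494745
w [0.1014734  0.00084227 0.12960811]
```

Emit:
move_arm --targets '[{"dx": 0.722, "dy": 0.95, "dz": 0, "rx": 0, "ry": 0, "rz": 0}, {"dx": 0.722, "dy": 0.95, "dz": 0, "rx": 0, "ry": 0, "rz": 0}, {"dx": 0.722, "dy": 0.95, "dz": 0, "rx": 0, "ry": 0, "rz": 0}, {"dx": 0.722, "dy": 0.95, "dz": 0, "rx": 0, "ry": 0, "rz": 0}, {"dx": 0.722, "dy": 0.95, "dz": 0, "rx": 0, "ry": 0, "rz": 0}, {"dx": 0.722, "dy": 0.95, "dz": 0, "rx": 0, "ry": 0, "rz": 0}, {"dx": 0.722, "dy": 0.95, "dz": 0, "rx": 0, "ry": 0, "rz": 0}, {"dx": 0, "dy": 0, "dz": 0, "rx": 0, "ry": 0, "rz": 0}, {"dx": 0, "dy": 0, "dz": -1, "rx": 0, "ry": 0, "rz": 0}, {"dx": 0, "dy": 0, "dz": -1, "rx": 0, "ry": 0, "rz": 0}]'

```text
t: 14.1
tcp_pos: [0.6847, 0.011, 0.2865]
tool_rot: [-0.283, 0.959, -0.0, -0.0]
force: [0.1, 0.5, 0.5]
finger_gap: -0.001
gripper_force: 0.0
```

Emit:
move_arm --targets '[{"dx": 0, "dy": 0, "dz": -1, "rx": 0, "ry": 0, "rz": 0}, {"dx": 0, "dy": 0, "dz": -0.1, "rx": 0, "ry": 0, "rz": 0}, {"dx": -0.168, "dy": -0.109, "dz": 0, "rx": 0, "ry": 0, "rz": 0}, {"dx": -0.168, "dy": -0.109, "dz": 0, "rx": 0, "ry": 0, "rz": 0}, {"dx": -0.168, "dy": -0.109, "dz": 0, "rx": 0, "ry": 0, "rz": 0}, {"dx": -0.168, "dy": -0.109, "dz": 0, "rx": 0, "ry": 0, "rz": 0}, {"dx": -0.168, "dy": -0.109, "dz": 0, "rx": 0, "ry": 0, "rz": 0}, {"dx": -0.168, "dy": -0.109, "dz": 0, "rx": 0, "ry": 0, "rz": 0}, {"dx": -0.168, "dy": -0.109, "dz": 0, "rx": 0, "ry": 0, "rz": 0}, {"dx": 0, "dy": 0, "dz": 0, "rx": 0, "ry": 0, "rz": 0}]'

```text
t: 15.35
tcp_pos: [0.6546, -0.0079, 0.2592]
tool_rot: [-0.283, 0.959, 0.0, -0.001]
force: [-0.3, -0.4, -1.6]
finger_gap: -0.002
gripper_force: 0.1
```

Emit:
move_arm --targets '[{"dx": -0.114, "dy": -0.074, "dz": 0, "rx": 0, "ry": 0, "rz": 0}, {"dx": -0.114, "dy": -0.074, "dz": 0, "rx": 0, "ry": 0, "rz": 0}, {"dx": -0.114, "dy": -0.074, "dz": 0, "rx": 0, "ry": 0, "rz": 0}, {"dx": -0.114, "dy": -0.074, "dz": 0, "rx": 0, "ry": 0, "rz": 0}, {"dx": -0.114, "dy": -0.074, "dz": 0, "rx": 0, "ry": 0, "rz": 0}, {"dx": -0.114, "dy": -0.074, "dz": 0, "rx": 0, "ry": 0, "rz": 0}, {"dx": -0.114, "dy": -0.074, "dz": 0, "rx": 0, "ry": 0, "rz": 0}, {"dx": 0, "dy": 0, "dz": 1, "rx": 0, "ry": 0, "rz": 0}, {"dx": 0, "dy": 0, "dz": 1, "rx": 0, "ry": 0, "rz": 0}, {"dx": 0, "dy": 0, "dz": 1, "rx": 0, "ry": 0, "rz": 0}]'

```text
t: 16.6
tcp_pos: [0.6356, -0.0204, 0.3355]
tool_rot: [-0.284, 0.959, 0.0, -0.0]
force: [-0.5, -1.0, 0.1]
finger_gap: 0.003
gripper_force: 0.0
```

```bash
python3 - <<'E'
from h import *
a=cams.snapshot("scene")[150:250,265:365,::-1]; b=cams.snapshot("side")[150:250,275:375,::-1]
r=lambda x,f:cv2.resize(x,None,fx=f,fy=f,interpolation=cv2.INTER_CUBIC)
cv2.imwrite("pics/c4.png",np.hstack([r(a,4),r(b,4)]))
E
```

```text
(no output)
```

View pics/c4.png

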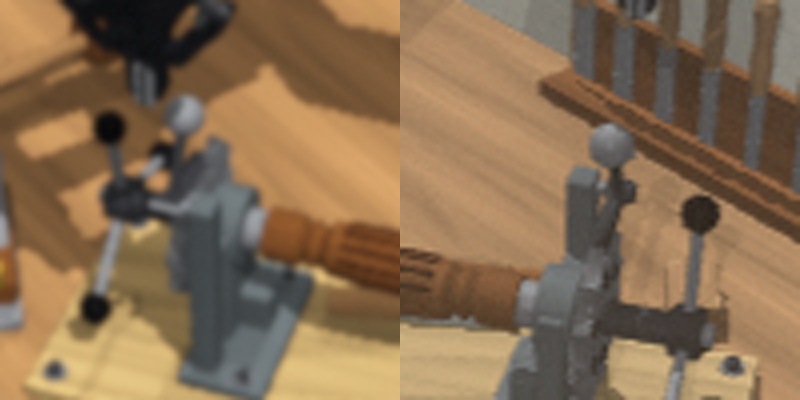

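The pawl has dropped: weight back at crop (185,113) in scene, top ball unmoved. Now I'll draw the wheel back against the pawl.

Emit:
move_arm --targets '[{"dx": -0.48, "dy": -0.873, "dz": 0, "rx": 0, "ry": 0, "rz": 0}, {"dx": -0.48, "dy": -0.873, "dz": 0, "rx": 0, "ry": 0, "rz": 0}, {"dx": -0.48, "dy": -0.873, "dz": 0, "rx": 0, "ry": 0, "rz": 0}, {"dx": -0.48, "dy": -0.873, "dz": 0, "rx": 0, "ry": 0, "rz": 0}, {"dx": -0.48, "dy": -0.873, "dz": 0, "rx": 0, "ry": 0, "rz": 0}, {"dx": -0.48, "dy": -0.873, "dz": 0, "rx": 0, "ry": 0, "rz": 0}, {"dx": 0, "dy": 0, "dz": -1, "rx": 0, "ry": 0, "rz": 0}, {"dx": 0, "dy": 0, "dz": -1, "rx": 0, "ry": 0, "rz": 0}, {"dx": 0, "dy": 0, "dz": -1, "rx": 0, "ry": 0, "rz": 0}, {"dx": 0, "dy": 0, "dz": -1, "rx": 0, "ry": 0, "rz": 0}]'

```text
t: 17.95
tcp_pos: [0.563, -0.1511, 0.2328]
tool_rot: [-0.284, 0.959, 0.001, -0.001]
force: [-0.2, -0.1, 0.4]
finger_gap: 0.002
gripper_force: 0.0
```

Emit:
move_arm --targets '[{"dx": 0, "dy": 0, "dz": -0.9, "rx": 0, "ry": 0, "rz": 0}, {"dx": 0.277, "dy": 0.18, "dz": 0, "rx": 0, "ry": 0, "rz": 0}, {"dx": 0.277, "dy": 0.18, "dz": 0, "rx": 0, "ry": 0, "rz": 0}, {"dx": 0.277, "dy": 0.18, "dz": 0, "rx": 0, "ry": 0, "rz": 0}, {"dx": 0.277, "dy": 0.18, "dz": 0, "rx": 0, "ry": 0, "rz": 0}, {"dx": 0.067, "dy": 0.044, "dz": 0, "rx": 0, "ry": 0, "rz": 0}, {"dx": 0.067, "dy": 0.044, "dz": 0, "rx": 0, "ry": 0, "rz": 0}, {"dx": 0.067, "dy": 0.044, "dz": 0, "rx": 0, "ry": 0, "rz": 0}, {"dx": 0.067, "dy": 0.044, "dz": 0, "rx": 0, "ry": 0, "rz": 0}, {"dx": 0, "dy": 0, "dz": 0, "rx": 0, "ry": 0, "rz": 0}]'

```text
t: 19.2
tcp_pos: [0.5983, -0.129, 0.2123]
tool_rot: [-0.284, 0.959, -0.0, 0.0]
force: [-0.8, -1.3, 1.2]
finger_gap: -0.001
gripper_force: 1.0
```

Emit:
move_arm --targets '[{"dx": 0.0168, "dy": 0.0109, "dz": 0, "rx": 0, "ry": 0, "rz": 0}, {"dx": 0.0168, "dy": 0.0109, "dz": 0, "rx": 0, "ry": 0, "rz": 0}, {"dx": 0.0168, "dy": 0.0109, "dz": 0, "rx": 0, "ry": 0, "rz": 0}, {"dx": 0.0168, "dy": 0.0109, "dz": 0, "rx": 0, "ry": 0, "rz": 0}, {"dx": 0.0168, "dy": 0.0109, "dz": 0, "rx": 0, "ry": 0, "rz": 0}, {"dx": 0.0168, "dy": 0.0109, "dz": 0, "rx": 0, "ry": 0, "rz": 0}, {"dx": 0.0168, "dy": 0.0109, "dz": 0, "rx": 0, "ry": 0, "rz": 0}, {"dx": 0, "dy": 0, "dz": 0, "rx": 0, "ry": 0, "rz": 0}, {"dx": 0, "dy": 0, "dz": 0, "rx": 0, "ry": 0, "rz": 0}, {"dx": 0, "dy": 0, "dz": 0, "rx": 0, "ry": 0, "rz": 0}]'

```text
t: 20.45
tcp_pos: [0.5994, -0.1282, 0.2122]
tool_rot: [-0.284, 0.959, -0.0, -0.002]
force: [-5.3, -6.5, 2.7]
finger_gap: -0.004
gripper_force: 4.1
```

The push now holds about 8 N with no movement, well above the 2.6 N friction, so the tooth bears on the pawl. I'll back off.

Emit:
move_arm --targets '[{"dx": -0.168, "dy": -0.109, "dz": 0, "rx": 0, "ry": 0, "rz": 0}, {"dx": -0.67, "dy": -0.436, "dz": 0, "rx": 0, "ry": 0, "rz": 0}, {"dx": -0.67, "dy": -0.436, "dz": 0, "rx": 0, "ry": 0, "rz": 0}, {"dx": 0, "dy": 0, "dz": 1, "rx": 0, "ry": 0, "rz": 0}, {"dx": 0, "dy": 0, "dz": 1, "rx": 0, "ry": 0, "rz": 0}, {"dx": 0, "dy": 0, "dz": 1, "rx": 0, "ry": 0, "rz": 0}, {"dx": 0, "dy": 0, "dz": 1, "rx": 0, "ry": 0, "rz": 0}, {"dx": -0.5, "dy": -0.5, "dz": 1, "rx": 0, "ry": 0, "rz": 0}, {"dx": -0.5, "dy": -0.5, "dz": 0.5, "rx": 0, "ry": 0, "rz": 0}, {"dx": 0, "dy": 0, "dz": 0, "rx": 0, "ry": 0, "rz": 0}]'

```text
t: 21.7
tcp_pos: [0.5375, -0.1777, 0.3505]
tool_rot: [-0.282, 0.959, -0.0, 0.001]
force: [-0.1, 0.1, -1.2]
finger_gap: -0.001
gripper_force: 0.0
```

```bash
python3 - <<'E'
from h import *
a=cams.snapshot("scene")[150:250,265:365,::-1]; b=cams.snapshot("side")[150:250,275:375,::-1]
r=lambda x,f:cv2.resize(x,None,fx=f,fy=f,interpolation=cv2.INTER_CUBIC)
cv2.imwrite("pics/c5.png",np.hstack([r(a,4),r(b,4)]))
E
```

```text
(no output)
```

View pics/c5.png

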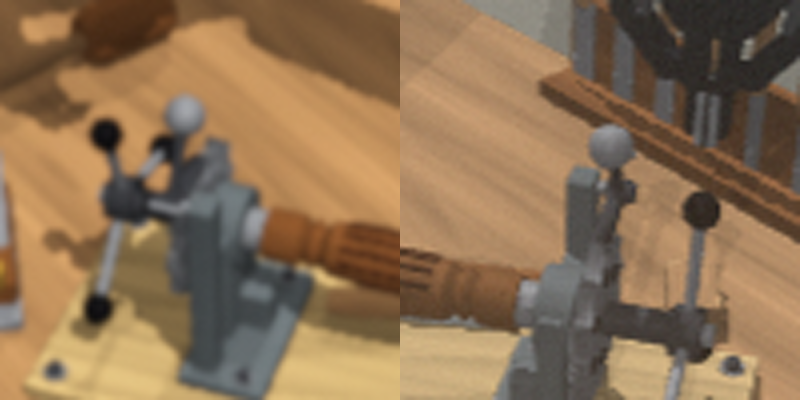

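Top ball now at crop (105,135) in scene and (702,210) in side; weight at (185,114) and (612,146).

```bash
python3 - <<'E'
from h import *
h=np.array([.5626,-.0673,.135]);R=np.array([[.8387,.5446,0],[-.5446,.8387,0],[0,0,1]])
for n,a,b in(("top",(105,135),(302,210)),("w",(185,114),(212,146))):
    p=R@(tri([ray("scene",(265+a[0]/4-.4,150+a[1]/4-.4)),ray("side",(275+b[0]/4-.4,150+b[1]/4-.4))])-h);print(n,p)
    print(np.arctan2(p[0],p[2])+np.radians(15) if n=="top" else np.arctan2(p[0]-.062,p[2]-.072)+np.radians(30))
E
```

```text
top [ 0.02408179 -0.06838426  0.09160595]
0.5188674901795145
w [ 0.02461203 -0.00041191  0.13330247]
-0.024063506717789784
```

Wheel about 0.52 and pawl about 0, as wanted; the arm is clear.

```bash
python3 -c "
from station import order
print(order.sign_off())"
```

```text
the job is handed in; nothing more can be done
None
```

The wheel is back one notch (about 0.52 rad by camera), with a tooth bearing on the seated pawl, and the arm is clear; the job is handed in at about 22 s of the 61 s allowed.

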